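# Unbolt and open the sample store

## Task

Open the bench-top sample store: swing the red-knobbed bolt handle up out of its notch, draw the bolt fully back out of the hatch's staple and lay the handle down in the far notch. Then push the clear hatch fully open (away from the robot) by its blue grip, let go, and leave the things lying around undisturbed.

Things in the scene. Friction and masses are not known exactly. Their poses are not given: they have to be found in the camera images.
- store: Grey low case fixed on the bench, 220 (its x) x 320 (its y) x 80 mm high; origin at the centre of its underside, z up, x away from the robot, y left (turned up to 0.35 rad about z). The sliding hatch is on its top's right half; a steel guard bolt runs along the front edge of the left half.
- bolt_axis (a point): Fixed point of the store on the axis of the bolt's rod (14 mm dia., along the store's y), where the handle meets it when shut: 100 mm above the bench, 20 mm above the case top, 22 mm behind the case's front face. Saddles over the rod reach 112 mm above the bench.
- far_notch (a point): Fixed point of the store in the far notch (18 mm wide), 50 mm to the store's +y of the shut notch (14 mm wide), 16 mm in front of the rod's axis and at its height. The notches are cut in an upright steel guard 5 mm thick whose top is 111 mm above the bench; the handle's arm is 8 mm dia.
- bolt (a joint): Travel of the bolt in m: 0 shut (rod through the hatch's staple), growing to the store's +y (left), 0.050 at its end stop = fully drawn, handle over the middle of the far notch. It is held while the handle is in a notch (a few mm of play); the handle must be up by about 0.95 rad or more. Out of the staple from 0.032 on. Friction 1 N; stays where left.
- bolt_handle (a joint): Turn of the bolt handle about the rod's axis in rad: 0 lying level towards the store's -x (to the front, down in a notch), growing as it swings up, 1.57 upright, stop at 1.75. Slightly stiff (needs about 1 N at the knob), so it stays where it is left. May start up to 0.2 rad up.
- bolt_knob (a point): Centre of the red ball knob (22 mm dia.) at the end of the handle, 55 mm from the rod's axis. With the handle down it stands 33 mm in front of the case's front face, 100 mm above the bench, nothing beneath it; held between fingers that close along the store's y, the ball can turn.
- hatch (a joint): Travel of the hatch in m: 0 shut, growing towards the store's +x (away from the robot), 0.085 at its end stop = fully open. Blocked by the bolt until that is drawn. Sliding friction about 1.5 N; stays where left.
- hatch_grip (a point): Point on the blue upright grip on the hatch, 16 mm thick along the store's y, 40 mm long along its x, 38 mm tall; the point is on its mid axis, 108 mm above the bench, 16 mm below the grip's top and 18 mm above its foot plate. The grip moves with the hatch (clear plate 100 x 140 x 5 mm).
- timer: White kitchen-style timer, 62 x 66 x 19 mm, on the store's deck; a bystander. Origin: centre of its underside.
- tape_roll: Roll of tape, 65 mm dia. x 19 mm, on the bench right of the store; a bystander. Origin: centre of its underside. Behind and right of it stands a large fixed grey centrifuge, about 0.30 m high: pass over or round it.
- marker_blue: Blue-capped marker pen, 136 mm long, lying; a bystander. Origin: centre of its underside.
- rack_a: Violet tube block, 62 x 81 x 26 mm, left of the store near the bench's front edge; a bystander. Origin: centre of its underside.

How it is judged:
On the way, in this order (a step that is already met when the one before it is completed fails the run):
1. the bolt is drawn out of the hatch's staple (value of joint bolt above 0.042 m), for 0.1 s.
2. the hatch is pushed open (value of joint hatch above 0.075 m), for 0.1 s.
At the end, for the whole second after the job is handed in: The bolt is drawn (more than 42 of its 50 mm), its handle lies down in the far notch (less than 0.3 rad above level), and the hatch is open (more than 75 of its 85 mm) (value of joint bolt above 0.042 m and value of joint bolt_handle below 0.3 rad and value of joint hatch above 0.075 m); the robot touches nothing.
It fails at once if one of the loose things around (timer, tape roll, marker, violet tube block in front left of the store) is moved by more than 30 mm (distance of any of timer, tape_roll, marker_blue, rack_a from where it was at the start of the episode above 0.03 m).
It also fails if it takes over 61 s, if anything falls off the work surface, if the arm or the gripper's body presses on something with over 40 N, if the wrist force passes 120 N, or if a joint passes its speed limit or range.

## Robot

A 6-joint arm with a two-finger parallel gripper is mounted at the origin on a cart in front of the work surface, level with it; the furniture and walls round the work are solid. World frame = base frame: x ahead of the robot, y to its left, z up, the work surface at z = 0. Lengths are in m, angles in rad, forces in N, time in s.
With the tool pointing down it reaches from about 0.35 to 0.925 m from the base axis. Payload 6.4 kg.
Tool frame: the origin (TCP) lies at the very end of the fingers, on their centre line; the grasp point (between the pads) lies 19 mm behind it; z points along the fingers, y is the line along which they close (so a half turn about z gives the same grasp; the last joint's range is limited). The gripper opens to 85 mm and grips with 20 to 120 N. Pads are 22 mm wide; open, the fingers measure 114 mm over their backs; the gripper's body (76 mm by 85 mm) begins 54 mm behind the grasp point. The pads swing forward as they close: fully open they stand 13 mm farther back than shut.
Start: joints at [0.979, 0.245, 1.558, -0, 1.339, -0.174], TCP at [0.264, 0.594, 0.231] pointing down, gripper open.
Joint ranges: [-3.13, 3.13], [-1.02, 2.26], [0.13, 2.54], [-0.95, 4.09], [0.21, 2.88], [-2.74, 2.74]. Speed limits (rad/s): [2.57, 2.57, 3.14, 3.14, 3.14, 3.14].

## Interface

Orientations are given as a rotation vector (axis times angle).
In Python, from station import manip, get_image gives the robot as it stands.
- The arm moves only by the tool servo_tool, never from a script. Its arguments are lists of equal length, an entry for each row: "offset": the shift along the world's x, y, z in mm, a list of three; "turn": the turn about the world's z in rad. In form: {"offset": [[x, y, z], ...], "turn": [turn, ...]}. A call has 1 to 10 rows; each row shifts and turns the commanded pose from where the row before left it; what a row does not reach is not made up. A row lasts 1/12 s, in which the tool goes at most 41.7 mm and 7.16 degrees, less where a joint would pass 70% of its speed; a pose out of reach is approached as far as the arm can. A call with a gripper value outside its range is refused whole. "fingers" is the closure, from -1 (fully open) to 1 (shut), set as the call begins (left out, the last holds). The fingers move at their own pace and stop on an object; "grip_force" is the grip in N (left out, the last holds). Time passes only in rows, so rows that do not move let the fingers close. It gives the time, the measured TCP pose, the force, the opening and the grip force at its end, in the units of the state.
- manip.read_state(): the state, without advancing time (a new reading comes with each control period).
- get_image(name): name is "scene" or "top"; returns a dict with "pixels" (480x640x3 uint8, blue, green, red), "z_map" (480x640 float32, m along the optical axis (not along the pixel's ray), 0 where there is no reading), "fx", "fy", "cx", "cy" (pixels), "rvec" (rotation vector, rad) and "tvec" (3), from world to camera coordinates, as OpenCV has them. Camera axes: x right, y down, z forward; pixel columns grow to the right and rows downward; lengths in m; the calibration is good to about 2 mm. A picture is of the moment at which its call begins.
- manip.close_job(): hands the job in; it is judged then, once.
The state is a dict: "t": time; "q": joint angles; "joint_vel": joint speeds; "joint_efforts": joint torques, N m; "tcp_pos": TCP position; "tcp_rot": TCP orientation; "contact_force": force on the tool from outside, world axes, zero at the start; "wrist_torque": the same for the moment, N m; "width": finger opening in m; "finger_force": force on a finger pad.
Only numpy, scipy, OpenCV 4.12 (cv2) and the standard library are available. Lean on these libraries where they do the work, as an engineer would, in place of code of your own. Each camera call takes 0.05 s, during which the arm holds its last target. There are 200 camera calls.

## Working session

There is one attempt and no reset: what is moved stays moved. The work goes in short steps, Python scripts to look and compute and a tool call to move; the robot and the scene stay as the last step left them, time stands still between calls to the robot, and variables do not carry over. Pictures are saved under pics/ and viewed, at most 10 in all, crops included, and the job is handed in when it is done.

Besides the shell and the picture viewer there is one more tool, called after ">>>" as name(argument=value, ...), one argument or row to a line, values as JSON. servo_tool: Moves the arm, as the interface text tells. Its arguments: {"type":"object","properties":{"offset":{"type":"array","items":{"type":"array","items":{"type":"number"}}},"turn":{"type":"array","items":{"type":"number"}},"fingers":{"type":"number"},"grip_force":{"type":"number"}},"required":["offset","turn"]}

```bash
mkdir -p pics; cat > h.py <<'E'
import numpy as np, cv2
from station import manip, get_image
def cam(im):
    R=cv2.Rodrigues(np.array(im["rvec"],float))[0]; t=np.array(im["tvec"],float).ravel(); return R,t
def pt(im,u,v,d=None):
    R,t=cam(im); d=im["z_map"][int(v),int(u)] if d is None else d
    c=np.stack([(np.asarray(u)-im["cx"])/im["fx"]*d,(np.asarray(v)-im["cy"])/im["fy"]*d,d+0*np.asarray(u)],-1)
    return (c-t)@R
def plane(im,u,v,z):
    R,t=cam(im); r=np.array([(u-im["cx"])/im["fx"],(v-im["cy"])/im["fy"],1.])@R; o=-t@R
    return o+r*(z-o[2])/r[2]
def cloud(im):
    v,u=np.mgrid[:480,:640]; R,t=cam(im); d=im["z_map"].astype(float)
    c=np.stack([(u-im["cx"])/im["fx"]*d,(v-im["cy"])/im["fy"]*d,d],-1)
    return (c-t)@R
E
python3 - <<'E'
from h import *
for n in("scene","top"):
    im=get_image(n); cv2.imwrite(f"pics/{n}0.png",im["pixels"]); R,t=cam(im); print(n,-t@R,R[2],im["fx"])
    np.savez(f"{n}0.npz",**im)
s=manip.read_state();print(s)
E
```

```text
scene [-0.0553722  -0.54300193  0.77490918] [ 0.50222126  0.63386431 -0.58820901] 504.56993950496644
top [0.38287142 0.19367595 1.32502699] [ 0.11249711 -0.00746042 -0.99362404] 470.98093968008334
{'t': 0.1, 'q': array([ 9.78878797e-01,  2.45782633e-01,  1.55891137e+00, -8.59221295e-06,
        1.33872991e+00, -1.74072438e-01]), 'joint_vel': array([ 0.00090914, -0.00239129, -0.00326704,  0.00195416,  0.00019238,
       -0.00069597]), 'joint_efforts': array([ 2.51085066e-04, -4.30672896e+01, -3.27129185e+01, -4.75722425e-05,
        2.79847169e-03, -3.01733712e-05]), 'tcp_pos': array([0.26345129, 0.59364964, 0.23025562]), 'tcp_rot': array([-6.51441540e-01, -3.07261623e+00,  2.67245836e-03]), 'contact_force': array([0.24904491, 0.4886003 , 0.69779824]), 'wrist_torque': array([-0.03408121, -0.02511675,  0.00107087]), 'finger_force': 0.0, 'width': 0.08539871055340337}
```

View pics/scene0.png

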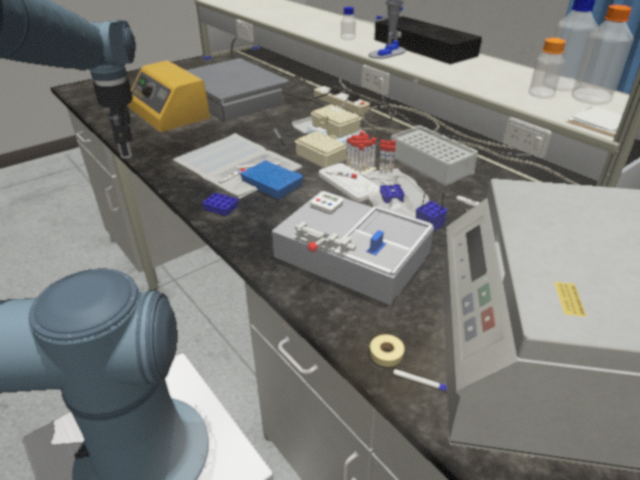

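View pics/top0.png

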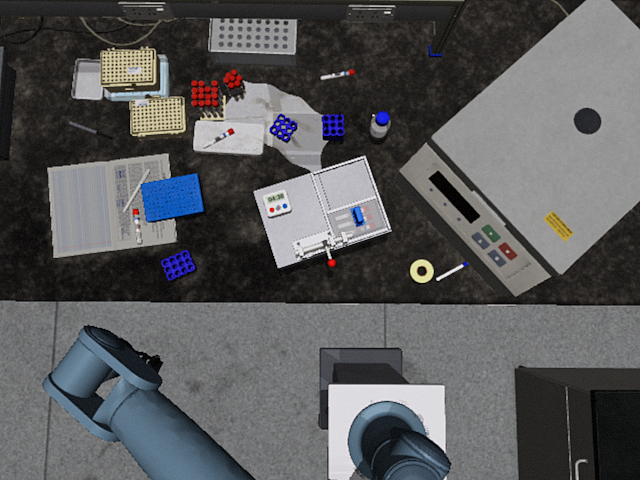

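The scene view shows the knob at (312,246) and the grip at (376,240). In the top view the knob is at (332,263), the grip at (358,214), and the store's front edge runs from (275,268) to (393,235). Next I'll measure all of these.

```bash
cat >> h.py <<'E'
def mask(im,kind,box):
    p=im["pixels"]; h=cv2.cvtColor(p,cv2.COLOR_BGR2HSV); H,S,V=h[...,0],h[...,1],h[...,2]
    m=((H<8)|(H>172))&(S>150)&(V>90) if kind=="red" else (H>95)&(H<125)&(S>140)&(V>80)
    o=np.zeros_like(m); x0,y0,x1,y1=box; o[y0:y1,x0:x1]=m[y0:y1,x0:x1]; return o
def tri(a,ua,b,ub):
    def P(im):
        R,t=cam(im); K=np.array([[im["fx"],0,im["cx"]],[0,im["fy"],im["cy"]],[0,0,1]]); return K@np.c_[R,t]
    X=cv2.triangulatePoints(P(a),P(b),np.array(ua,float).reshape(2,1),np.array(ub,float).reshape(2,1)).ravel(); return X[:3]/X[3]
E
python3 - <<'E'
from h import *
s=dict(np.load("scene0.npz"));t=dict(np.load("top0.npz"))
def cen(m): 
    v,u=np.nonzero(m); return u.mean(),v.mean(),len(u)
ks=cen(mask(s,"red",(295,230,330,262)));kt=cen(mask(t,"red",(320,250,345,275)))
print(ks,kt,"knob tri",tri(s,ks[:2],t,kt[:2]),"plane",plane(s,*ks[:2],.1),plane(t,*kt[:2],.1))
gs=mask(s,"blue",(360,222,392,262));gt=mask(t,"blue",(342,200,374,230))
print("grip",cen(gs),cen(gt),tri(s,cen(gs)[:2],t,cen(gt)[:2]))
C=cloud(t);g=C[gt];g=g[g[:,2]>.112];print("grip top",len(g),g.mean(0),g.min(0),g.max(0),cv2.minAreaRect((g[:,:2]*1000).astype(np.float32)))
b=np.zeros((480,640),bool);b[150:280,240:405]=1
m=b&(C[...,2]>.05)&(C[...,2]<.1)&(t["z_map"]>0)
p=C[m];lab=cv2.morphologyEx(m.astype(np.uint8),cv2.MORPH_OPEN,np.ones((5,5)))
p=C[lab>0];r=cv2.minAreaRect((p[:,:2]*1000).astype(np.float32));print("case",r,cv2.boxPoints(r),np.median(p[:,2]))
E
```

```text
(np.float64(311.96875), np.float64(245.6875), 32) (np.float64(331.52941176470586), np.float64(262.5686274509804), 51) knob tri [0.47422514 0.15498839 0.1129228 ] plane [0.48373638 0.16904524 0.1       ] [0.4760777  0.15399203 0.1       ]
grip (np.float64(377.0882352941176), np.float64(239.69117647058823), 68) (np.float64(357.50344827586207), np.float64(215.46896551724137), 145) [0.60071652 0.08601011 0.10958869]
grip top 87 [0.59855095 0.08806126 0.13773823] [0.38287142 0.07661573 0.11573644] [0.61943754 0.19367595 1.32502699] ((496.77520751953125, 130.01768493652344), (32.22257995605469, 258.9739685058594), 67.89266967773438)
case ((616.0134887695312, 181.54489135742188), (221.1218719482422, 320.53564453125), 18.863061904907227) [[459.57452  297.4602  ]
 [563.2061    -5.860756]
 [772.45245   65.62958 ]
 [668.82086  368.95053 ]] 0.08138901322969122
```

>>> servo_tool(
  offset=[
    [13,-27,0],
    [13,-27,0],
    [13,-27,0],
    [13,-27,0],
    [13,-27,0],
    [13,-27,0],
    [13,-27,0],
    [13,-27,0],
    [13,-27,0],
    [13,-27,0],
  ],
  turn=[0.075,0.075,0.075,0.075,0.075,0.075,0.075,0.075,0.075,0.075],
  fingers=0.06,
  grip_force=20,
)

```text
t: 0.93
tcp_pos: [0.3938, 0.3226, 0.2309]
tcp_rot: [0.525, -3.097, 0.0]
contact_force: [0.8, -0.5, 0.3]
width: 0.0398
finger_force: 0.0
```

>>> servo_tool(
  offset=[
    [13,-28,0],
    [13,-28,0],
    [13,-28,0],
    [13,-28,0],
    [13,-28,0],
    [14,-28,0],
    [0,0,-15],
    [0,0,-15],
    [0,0,-15],
    [0,0,0],
  ],
  turn=[-0.006,0,0,0,0,0,0,0,0,0],
)

```text
t: 1.77
tcp_pos: [0.4704, 0.1556, 0.1827]
tcp_rot: [0.508, -3.093, -0.001]
contact_force: [-1.2, 0.6, 0.1]
width: 0.0403
finger_force: 0.0
```

```bash
python3 - <<'E'
from h import *
s=manip.read_state();print(s["tcp_pos"],s["tcp_rot"],s["q"].round(2))
im=get_image("scene"); 
k=mask(im,"red",(295,230,330,262));print(k.sum())
cv2.imwrite("pics/s1.png",cv2.resize(im["pixels"][150:300,220:420],(800,600),interpolation=cv2.INTER_CUBIC))
E
```

```text
[0.47044686 0.15557366 0.18269356] [ 5.08030510e-01 -3.09331290e+00 -7.56690349e-04] [ 0.09 -0.07  1.98 -0.    1.23 -1.81]
30
```

View pics/s1.png

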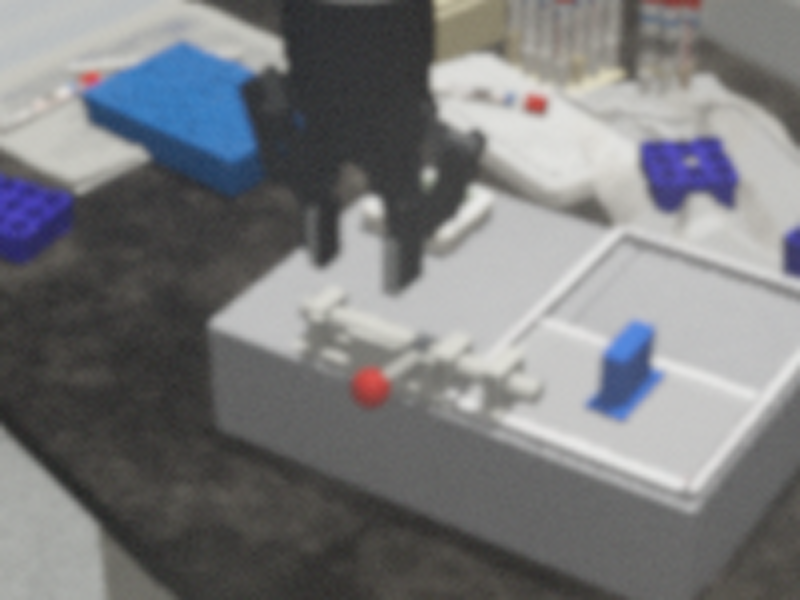

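The fingers hang above the knob at crop (320–400, 275), with the knob at crop (370,388). I'll lower them and close.

>>> servo_tool(
  offset=[
    [4,0,-10],
    [0,0,-15],
    [0,0,-15],
    [0,0,-15],
    [0,0,-15],
    [0,0,-10],
    [0,0,-9],
    [0,0,0],
    [0,0,0],
    [0,0,0],
  ],
  turn=[0,0,0,0,0,0,0,0,0,0],
)

```text
t: 2.65
tcp_pos: [0.4775, 0.1562, 0.0982]
tcp_rot: [-0.51, 3.098, -0.0]
contact_force: [0.4, -0.1, -0.3]
width: 0.0401
finger_force: 0.0
```

>>> servo_tool(
  offset=[
    [0,0,0],
    [0,0,0],
    [0,0,0],
    [0,0,0],
    [0,0,0],
    [0,0,0],
    [0,0,0],
    [0,0,0],
  ],
  turn=[0,0,0,0,0,0,0,0],
  fingers=1,
  grip_force=20,
)

```text
t: 3.32
tcp_pos: [0.4773, 0.1561, 0.0976]
tcp_rot: [-0.51, 3.099, -0.0]
contact_force: [2.9, 0.9, -0.0]
width: 0.0202
finger_force: 19.5
```

>>> servo_tool(
  offset=[
    [1.4,0.5,4.7],
    [1.4,0.5,4.7],
    [2.5,0.8,4.9],
    [2.5,0.9,4.8],
    [3.3,1.1,4.2],
    [3.3,1.2,4.2],
    [0,0,0],
    [0,0,0],
  ],
  turn=[0,0,0,0,0,0,0,0],
)

```text
t: 3.98
tcp_pos: [0.4914, 0.1613, 0.1253]
tcp_rot: [-0.51, 3.1, 0.0]
contact_force: [-2.1, -0.5, 0.6]
width: 0.0202
finger_force: 19.7
```

>>> servo_tool(
  offset=[
    [4.1,1.4,3.4],
    [4.1,1.4,3.4],
    [4.6,1.6,2.5],
    [4.7,1.6,2.5],
    [3.7,1.2,1.2],
    [3.8,1.3,1.2],
    [0,0,0],
    [0,0,0],
  ],
  turn=[0,0,0,0,0,0,0,0],
)

```text
t: 4.65
tcp_pos: [0.5167, 0.1697, 0.1395]
tcp_rot: [-0.51, 3.099, -0.0]
contact_force: [-0.3, 0.2, 0.3]
width: 0.0002
finger_force: 0.0
```

```bash
python3 - <<'E'
from h import *
s=manip.read_state();print(s["tcp_pos"],s["contact_force"],s["wrist_torque"],s["width"])
im=get_image("scene"); 
cv2.imwrite("pics/s2.png",cv2.resize(im["pixels"][150:300,220:420],(800,600),interpolation=cv2.INTER_CUBIC))
E
```

```text
[0.51672631 0.16968154 0.13948889] [-0.31507302  0.22544779  0.2645663 ] [0.00551491 0.00080278 0.00874541] 0.0001967674149750184
```

View pics/s2.png

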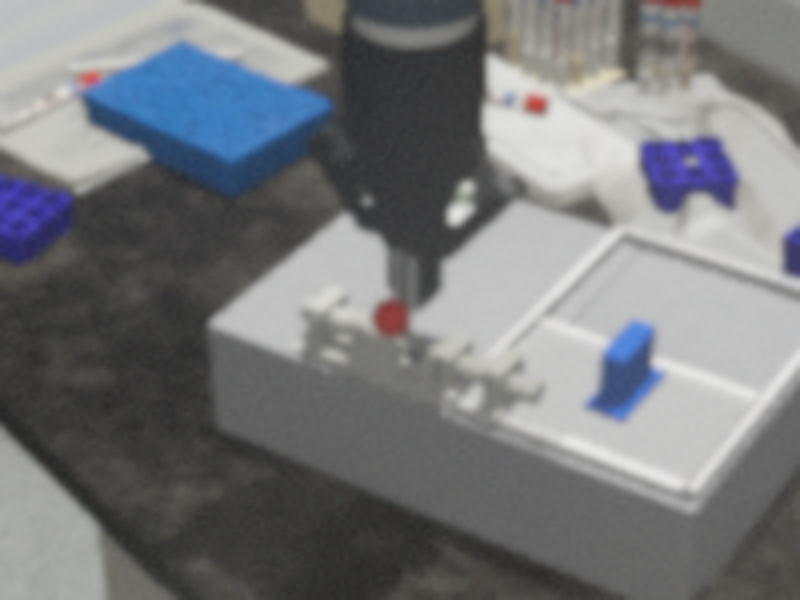

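The knob slipped out of the fingers. They are shut behind it, and the knob sits partly up at crop (392,317). I'll locate it along the scene ray, using the known plane its arc lies in.

```bash
cat >> h.py <<'E'
C0=np.array([.6160,.1815]);YAW=.329
EX=np.array([np.cos(YAW),np.sin(YAW)]);EY=np.array([-EX[1],EX[0]])
def st(p): p=np.asarray(p);d=p[:2]-C0; return np.r_[d@EX,d@EY,p[2]]*1000
def wd(q): q=np.asarray(q)/1000; return np.r_[C0+q[0]*EX+q[1]*EY,q[2]]
E
python3 - <<'E'
from h import *
s0=dict(np.load("scene0.npz"))
for nm,im in(("start",s0),("now",get_image("scene"))):
    m=mask(im,"red",(295,215,335,262)); v,u=np.nonzero(m); u,v=u.mean(),v.mean()
    # intersect with store plane y_s=20.8
    for ys in (19,20.8,22.5):
        a,b=plane(im,u,v,.1),plane(im,u,v,.2); A,B=st(a),st(b); f=(ys-A[1])/(B[1]-A[1]); q=A+f*(B-A)
        print(nm,len(m.nonzero()[0]),u,v,q,"ang",np.arctan2(q[2]-100,-88-q[0]),"r",np.hypot(q[2]-100,-88-q[0]))
print("tcp",st(manip.read_state()["tcp_pos"]))
t=get_image("top");m=mask(t,"red",(315,235,345,275));print(m.sum(),[x.mean() for x in np.nonzero(m)])
E
```

```text
start 32 311.96875 245.6875 [-146.89338079   19.          116.13710255] ang 0.2674412756227286 r 61.06419883748657
start 32 311.96875 245.6875 [-144.22672129   20.8         113.70583899] ang 0.23909737937487213 r 57.8730870955421
start 32 311.96875 245.6875 [-141.70820955   22.5         111.40964564] ang 0.20932573277874722 r 54.906755378608594
now 0 nan nan [nan nan nan] ang nan r nan
now 0 nan nan [nan nan nan] ang nan r nan
now 0 nan nan [nan nan nan] ang nan r nan
tcp [-98.34057427  20.99523195 139.11186981]
1 [np.float64(256.0), np.float64(330.0)]<stdin>:4: RuntimeWarning: Mean of empty slice.
  ret = ret.dtype.type(ret / rcount)
```

```bash
sed -i 's/(S>150)&(V>90)/(S>130)\&(V>55)/' h.py; cat >> h.py <<'E'
def knob(im,ys,box=(295,215,335,262)):
    m=mask(im,"red",box); v,u=np.nonzero(m); n=len(u); u,v=u.mean(),v.mean()
    A,B=st(plane(im,u,v,.1)),st(plane(im,u,v,.2)); q=A+(ys-A[1])/(B[1]-A[1])*(B-A)
    return n,u,v,q,"ang",np.arctan2(q[2]-100,-88-q[0]),"r",np.hypot(q[2]-100,-88-q[0])
E
python3 - <<'E'
from h import *
im=get_image("scene")
for ys in (20.8,22.5): print(knob(im,ys))
E
```

```text
(27, np.float64(317.51851851851853), np.float64(228.88888888888889), array([-121.49627019,   20.8       ,  144.79343641]), 'ang', np.float64(0.9287084504064542), 'r', np.float64(55.93256709795281))
(27, np.float64(317.51851851851853), np.float64(228.88888888888889), array([-118.89882129,   22.5       ,  142.60520248]), 'ang', np.float64(0.9433335432509319), 'r', np.float64(52.6302235945754))
```

>>> servo_tool(
  offset=[
    [0,0,10],
    [0,0,15],
    [0,0,15],
    [0,0,15],
    [0,0,0],
    [-7,-2.4,0],
    [-7,-2.4,0],
    [-7.5,-2.5,0],
    [0,0,0],
    [0,0,0],
  ],
  turn=[0,0,0,0,0,0,0,0,0,0],
)

```text
t: 5.68
tcp_pos: [0.4937, 0.1621, 0.1932]
tcp_rot: [0.51, -3.099, -0.0]
contact_force: [0.3, -0.4, -0.2]
width: 0.0003
finger_force: 0.0
```

>>> servo_tool(
  offset=[
    [0,0,0],
    [0,0,0],
    [0,0,0],
    [0,0,0],
    [0,0,0],
    [0,0,0],
  ],
  turn=[0,0,0,0,0,0],
  fingers=0.06,
)

```text
t: 6.18
tcp_pos: [0.4947, 0.1623, 0.194]
tcp_rot: [0.51, -3.1, 0.0]
contact_force: [-0.1, 0.7, 0.6]
width: 0.0402
finger_force: 0.0
```

```bash
python3 - <<'E'
from h import *
s=manip.read_state();print(st(s["tcp_pos"]),s["tcp_rot"],s["width"])
im=get_image("scene")
for ys in (20.8,22.5): print(knob(im,ys))
E
```

```text
[-120.97032287   21.02860592  193.96848564] [ 5.10170742e-01 -3.09985357e+00  3.71201562e-05] 0.040174000459323365
(29, np.float64(317.7241379310345), np.float64(228.58620689655172), array([-120.66950443,   20.8       ,  145.1027565 ]), 'ang', np.float64(0.9439241693532185), 'r', np.float64(55.69160765692841))
(29, np.float64(317.7241379310345), np.float64(228.58620689655172), array([-118.06918438,   22.5       ,  142.91559676]), 'ang', np.float64(0.9596284477304147), 'r', np.float64(52.40137683787972))
```

>>> servo_tool(
  offset=[
    [0,0,-12],
    [0,0,-12],
    [0,0,-12],
    [0,0,-12],
    [0,0,-12],
    [0,0,-9],
    [0,0,-5],
    [0,0,0],
    [0,0,0],
    [0,0,0],
  ],
  turn=[0,0,0,0,0,0,0,0,0,0],
)

```text
t: 7.07
tcp_pos: [0.4952, 0.1624, 0.1207]
tcp_rot: [-0.51, 3.099, -0.0]
contact_force: [0.1, 0.4, -0.2]
width: 0.0401
finger_force: 0.0
```

>>> servo_tool(
  offset=[
    [0,0,0],
    [0,0,0],
    [0,0,0],
    [0,0,0],
    [0,0,0],
    [0,0,0],
    [0,0,0],
  ],
  turn=[0,0,0,0,0,0,0],
  fingers=1,
  grip_force=35,
)

```text
t: 7.65
tcp_pos: [0.4946, 0.1622, 0.1204]
tcp_rot: [0.51, -3.1, 0.0]
contact_force: [-2.7, -1.0, 4.9]
width: 0.0199
finger_force: 34.2
```

>>> servo_tool(
  offset=[
    [2.6,0.9,1.8],
    [2.7,0.9,1.7],
    [2.7,0.9,1.6],
    [2.9,1,1.3],
    [2.9,1,1.2],
    [3,1,1],
    [0,0,0],
    [0,0,0],
  ],
  turn=[0,0,0,0,0,0,0,0],
)

```text
t: 8.32
tcp_pos: [0.5113, 0.168, 0.1281]
tcp_rot: [0.51, -3.099, -0.0]
contact_force: [-1.5, -1.4, -0.1]
width: 0.0201
finger_force: 34.3
```

```bash
python3 - <<'E'
from h import *
s=manip.read_state();print(st(s["tcp_pos"]),s["contact_force"],s["width"])
im=get_image("scene")
try: print(knob(im,21.2))
except Exception as e: print(e)
E
```

```text
[-103.47827805   21.05593987  128.1016623 ] [-1.52233252 -1.40486076 -0.14502701] 0.020101526887092776
(30, np.float64(319.3333333333333), np.float64(223.26666666666668), array([-113.46731916,   21.2       ,  154.75472455]), 'ang', np.float64(1.1354429703979918), 'r', np.float64(60.3876163272552))
```

>>> servo_tool(
  offset=[
    [-1.6,4.7,0],
    [-1.6,4.7,0],
    [-1.6,4.7,0],
    [-1.6,4.7,0],
    [-1.6,4.7,0],
    [-1.6,4.7,0],
    [-1.6,4.8,0],
    [-1.6,4.8,0],
    [-1.7,4.8,0],
    [-1.7,4.7,0],
  ],
  turn=[0,0,0,0,0,0,0,0,0,0],
)

```text
t: 9.2
tcp_pos: [0.495, 0.2154, 0.1283]
tcp_rot: [0.511, -3.1, 0.002]
contact_force: [3.2, -12.8, -4.0]
width: 0.0196
finger_force: 34.9
```

>>> servo_tool(
  offset=[
    [0,0,0],
    [0,0,0],
    [0,0,0],
  ],
  turn=[0,0,0],
)

```text
t: 9.45
tcp_pos: [0.4952, 0.2149, 0.1284]
tcp_rot: [0.511, -3.099, 0.002]
contact_force: [0.8, -4.7, -6.4]
width: 0.0201
finger_force: 34.6
```

```bash
python3 - <<'E'
from h import *
s=manip.read_state();print(st(s["tcp_pos"]),s["contact_force"],s["width"])
im=get_image("scene")
cv2.imwrite("pics/s3.png",cv2.resize(im["pixels"][150:300,220:420],(800,600),interpolation=cv2.INTER_CUBIC))
E
```

```text
[-103.57290519   70.63168442  128.4135204 ] [ 0.79138419 -4.7219498  -6.35226355] 0.02012778669769095
```

View pics/s3.png

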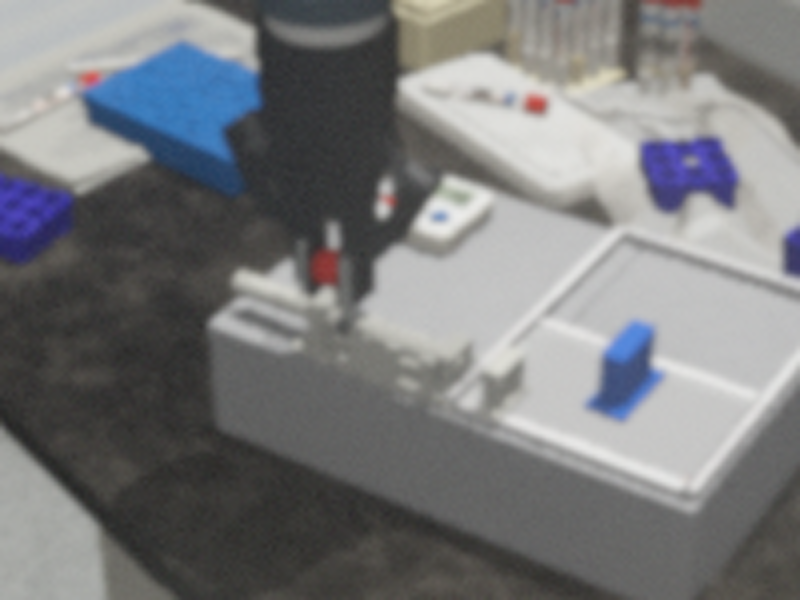

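The picture shows the rod drawn back past the left saddle at crop (240,280). The staple on the right is free and the knob is between the fingers at crop (325,267). Now I'll swing the handle down.

>>> servo_tool(
  offset=[
    [-4.6,-1.5,-1.7],
    [-4.6,-1.6,-2.2],
    [-4.4,-1.5,-2.8],
    [-4.3,-1.5,-3.1],
    [-3.8,-1.3,-3.7],
    [-3.7,-1.3,-3.9],
    [0,0,0],
    [0,0,0],
  ],
  turn=[0,0,0,0,0,0,0,0],
)

```text
t: 10.17
tcp_pos: [0.4711, 0.2066, 0.1123]
tcp_rot: [-0.51, 3.096, -0.001]
contact_force: [3.0, -3.9, 0.2]
width: 0.0196
finger_force: 35.9
```

>>> servo_tool(
  offset=[
    [-3.1,-1,-4.4],
    [-2.8,-1,-4.7],
    [-2.1,-0.7,-5],
    [-1.9,-0.7,-5.1],
    [-1,-0.4,-4.5],
    [-0.8,-0.3,-4.5],
    [-0.5,-0.1,-4.5],
    [0,0,0],
    [0,0,0],
  ],
  turn=[0,0,0,0,0,0,0,0,0],
)

```text
t: 10.92
tcp_pos: [0.458, 0.2022, 0.0785]
tcp_rot: [-0.51, 3.099, -0.001]
contact_force: [4.0, -3.8, 0.6]
width: 0.0196
finger_force: 38.3
```

```bash
python3 - <<'E'
from h import *
s=manip.read_state();print(st(s["tcp_pos"]),s["contact_force"],s["width"])
im=get_image("scene")
cv2.imwrite("pics/s4.png",cv2.resize(im["pixels"][150:300,220:420],(800,600),interpolation=cv2.INTER_CUBIC))
E
```

```text
[-142.79070179   70.62541535   78.46508853] [ 4.00841041 -3.78327949  0.56260176] 0.019562188827052945
```

View pics/s4.png

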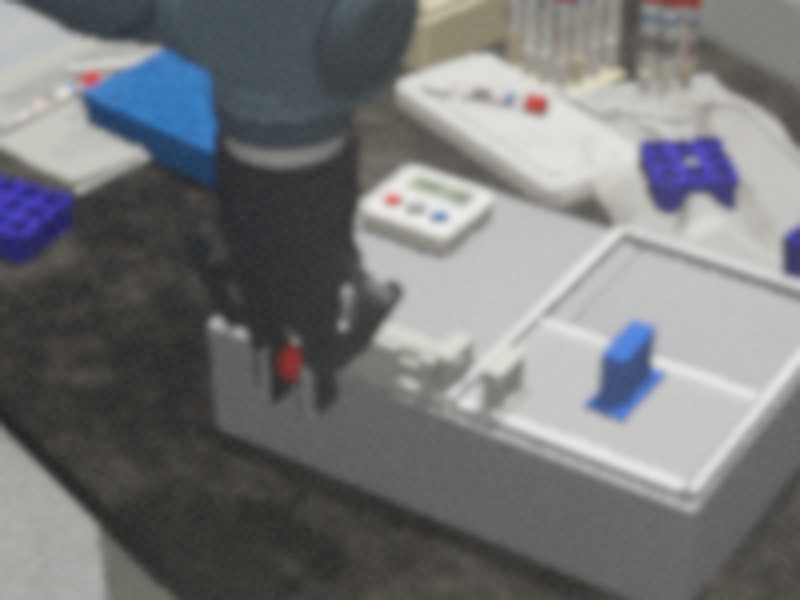

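The handle is down, with the knob between the fingers at crop (290,362), in front of the case. I'll release and rise.

>>> servo_tool(
  offset=[
    [0,0,0],
    [0,0,0],
    [0,0,0],
    [0,0,0],
    [0,0,0],
    [0,0,0],
    [0,0,0],
  ],
  turn=[0,0,0,0,0,0,0],
  fingers=0.06,
)

```text
t: 11.55
tcp_pos: [0.4575, 0.2025, 0.0784]
tcp_rot: [0.51, -3.1, -0.0]
contact_force: [-0.1, 0.3, -0.1]
width: 0.0404
finger_force: 0.0
```

>>> servo_tool(
  offset=[
    [0,0,10],
    [0,0,15],
    [0,0,15],
    [0,0,15],
    [0,0,15],
    [0,0,15],
    [0,0,15],
    [0,0,15],
    [0,0,5],
    [0,0,0],
  ],
  turn=[0,0,0,0,0,0,0,0,0,0],
)

```text
t: 12.38
tcp_pos: [0.4587, 0.2026, 0.2006]
tcp_rot: [-0.509, 3.096, 0.0]
contact_force: [0.4, 1.0, 0.4]
width: 0.0399
finger_force: 0.0
```

```bash
python3 - <<'E'
from h import *
s=manip.read_state();print(st(s["tcp_pos"]),s["tcp_pos"],s["contact_force"],s["width"])
im=get_image("scene")
print(knob(im,71,(270,215,320,262)))
g=mask(im,"blue",(360,222,392,262));v,u=np.nonzero(g);print(u.mean(),v.mean())
t0=dict(np.load("top0.npz"));C=cloud(t0);gt=mask(t0,"blue",(342,200,374,230))&(t0["z_map"]>0)
p=C[gt];p=p[p[:,2]>.115];q=np.array([st(x) for x in p]);print("grip store",q.mean(0),q.min(0),q.max(0))
E
```

```text
[-142.05209134   70.82488123  200.64296637] [0.45868345 0.20262967 0.20064297] [0.44750686 1.02500101 0.40186975] 0.03985922441622078
(47, np.float64(293.82978723404256), np.float64(239.9787234042553), array([-141.59791078,   71.        ,  107.74500803]), 'ang', np.float64(0.1435086918958069), 'r', np.float64(54.15460450337589))
377.30882352941177 239.4558823529412
grip store [-44.72634453 -84.76200609 123.93254796] [-64.996348   -92.60868503 115.73644211] [-26.51146904 -76.80974513 129.94482541]
```

```bash
python3 - <<'E'
from h import *
t0=dict(np.load("top0.npz"));C=cloud(t0);m=(t0["z_map"]>0)&(C[...,2]>.05);m[:,:396]=0;m[320:]=0
p=C[m]
for g in([.600,.087],[.681,.114]):
    d=np.hypot(p[:,0]-g[0],p[:,1]-g[1]);i=d.argmin();print(d[i],p[i])
E
```

```text
0.14724757522276555 [ 0.69775529 -0.02311699  0.15201695]
0.13137614329688332 [ 0.70992785 -0.01415175  0.14548305]
```

>>> servo_tool(
  offset=[
    [17.8,-14.5,0],
    [17.8,-14.5,0],
    [17.8,-14.5,0],
    [17.8,-14.5,0],
    [17.8,-14.5,0],
    [17.8,-14.5,0],
    [17.8,-14.5,0],
    [17.8,-14.5,0],
    [0,0,0],
    [0,0,0],
  ],
  turn=[0,0,0,0,0,0,0,0,0,0],
)

```text
t: 13.27
tcp_pos: [0.5997, 0.0858, 0.1969]
tcp_rot: [0.507, -3.098, -0.001]
contact_force: [-0.7, -0.2, -0.9]
width: 0.0398
finger_force: 0.0
```

```bash
python3 - <<'E'
from h import *
s=manip.read_state();print(st(s["tcp_pos"]),s["tcp_pos"],s["tcp_rot"])
E
```

```text
[-46.36484685 -85.2715221  196.90039919] [0.59967285 0.0858216  0.1969004 ] [ 5.07374200e-01 -3.09759268e+00 -1.25572061e-03]
```

>>> servo_tool(
  offset=[
    [0,0,-12],
    [0,0,-15],
    [0,0,-15],
    [0,0,-15],
    [0,0,-15],
    [0,0,-12],
    [0,0,-10],
    [0,0,-4],
    [0,0,0],
    [0,0,0],
  ],
  turn=[0,0,0,0,0,0,0,0,0,0],
)

```text
t: 14.1
tcp_pos: [0.6002, 0.0865, 0.1008]
tcp_rot: [-0.51, 3.099, -0.0]
contact_force: [0.4, 0.4, -0.1]
width: 0.0402
finger_force: 0.0
```

>>> servo_tool(
  offset=[
    [0,0,0],
    [0,0,0],
    [0,0,0],
    [0,0,0],
    [0,0,0],
    [0,0,0],
    [0,0,0],
    [0,0,0],
  ],
  turn=[0,0,0,0,0,0,0,0],
  fingers=1,
  grip_force=30,
)

```text
t: 14.77
tcp_pos: [0.6008, 0.0865, 0.1017]
tcp_rot: [-0.51, 3.098, -0.0]
contact_force: [-1.6, 0.6, 6.3]
width: 0.0152
finger_force: 33.8
```

>>> servo_tool(
  offset=[
    [5.7,1.9,0],
    [6.6,2.3,0],
    [6.6,2.3,0],
    [6.6,2.3,0],
    [6.6,2.2,0],
    [6.6,2.3,0],
    [6.6,2.2,0],
    [6.6,2.3,0],
    [6.6,2.2,0],
    [0,0,0],
  ],
  turn=[0,0,0,0,0,0,0,0,0,0],
)

```text
t: 15.6
tcp_pos: [0.6602, 0.1066, 0.1017]
tcp_rot: [-0.51, 3.097, -0.001]
contact_force: [1.0, 1.4, 5.0]
width: 0.0157
finger_force: 33.8
```

>>> servo_tool(
  offset=[
    [5.7,1.9,0],
    [5.7,1.9,0],
    [5.7,2,0],
    [4.8,1.7,0],
    [0,0,0],
    [0,0,0],
    [0,0,0],
  ],
  turn=[0,0,0,0,0,0,0],
)

```text
t: 16.18
tcp_pos: [0.6812, 0.1138, 0.1017]
tcp_rot: [-0.51, 3.098, -0.001]
contact_force: [1.8, 0.0, 5.2]
width: 0.0152
finger_force: 33.8
```

>>> servo_tool(
  offset=[
    [0,0,0],
    [0,0,0],
    [0,0,0],
    [0,0,0],
    [0,0,0],
    [0,0,0],
    [0,0,0],
  ],
  turn=[0,0,0,0,0,0,0],
  fingers=0.06,
)

```text
t: 16.77
tcp_pos: [0.6803, 0.1139, 0.1003]
tcp_rot: [0.51, -3.1, -0.0]
contact_force: [-0.3, -0.5, 0.1]
width: 0.0399
finger_force: 0.0
```

>>> servo_tool(
  offset=[
    [0,0,10],
    [0,0,15],
    [0,0,15],
    [0,0,15],
    [0,0,15],
    [0,0,15],
    [0,0,15],
    [0,0,0],
    [0,0,0],
    [0,0,0],
  ],
  turn=[0,0,0,0,0,0,0,0,0,0],
)

```text
t: 17.6
tcp_pos: [0.68, 0.1139, 0.1997]
tcp_rot: [0.51, -3.099, -0.0]
contact_force: [0.2, -0.0, -0.3]
width: 0.04
finger_force: 0.0
```

```bash
python3 - <<'E'
from h import *
s=manip.read_state();print(st(s["tcp_pos"]),s["contact_force"],s["width"])
im=get_image("scene")
print(knob(im,71,(270,215,320,262)))
m=mask(im,"blue",(370,195,430,262));v,u=np.nonzero(m);print(len(u),st(plane(im,u.mean(),v.mean(),.11)))
cv2.imwrite("pics/s5.png",cv2.resize(im["pixels"][150:300,220:420],(800,600),interpolation=cv2.INTER_CUBIC))
E
```

```text
[ 38.69447381 -84.65443794 199.72555689] [ 0.19611677 -0.03436783 -0.29825526] 0.040036148535979185
(47, np.float64(293.82978723404256), np.float64(239.9787234042553), array([-141.59791078,   71.        ,  107.74500803]), 'ang', np.float64(0.1435086918958069), 'r', np.float64(54.15460450337589))
137 [ 100.2706781  -105.79967229  110.        ]
```

View pics/s5.png

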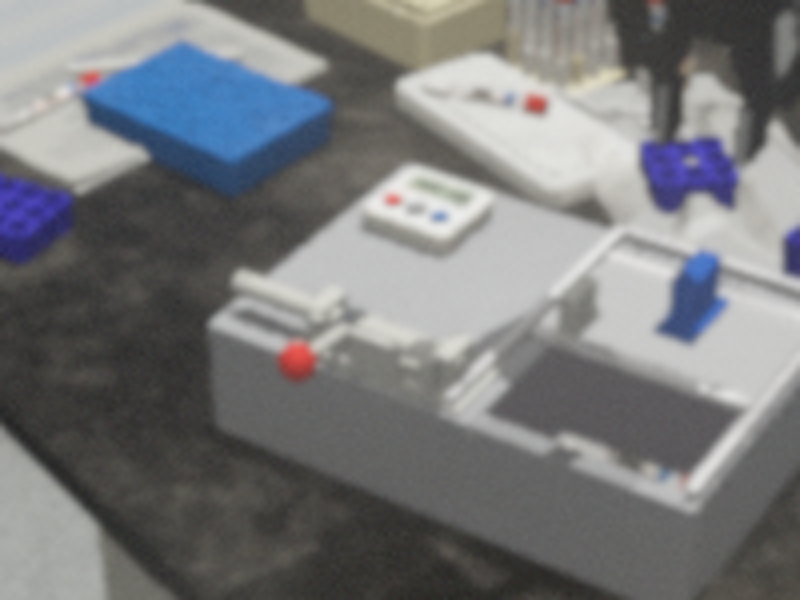

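The hatch is open, with the grip at crop (693,290). The rod is drawn and the knob lies in the far notch at crop (298,361). The timer is unmoved and the robot is clear. I'll do one numeric check of the grip and hand in.

```bash
python3 - <<'E'
from h import *
im=get_image("scene")
x=[]
for i in (dict(np.load("scene0.npz")),im):
    m=mask(i,"blue",(360,222,392,262) if not x else (383,208,402,240)); v,u=np.nonzero(m); x.append(st(plane(i,u.mean(),v.mean(),.11)))
d=x[1]-x[0]; print("hatch travel",d)
if d[0]>79: print(manip.close_job())
E
```

```text
hatch travel [94.2412926  1.2393928  0.       ]
the job is handed in; nothing more can be done
None
```

The job is handed in. The bolt is fully drawn, its handle lies in the far notch at about 0.14 rad, and the hatch is pushed about 85 mm to its open stop. The gripper has let go and is clear, and neither the arm nor the gripper was seen to touch any of the loose things, though the tape roll, marker and violet tube block were not re-measured at the end.

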